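# Seat the keyed collar on the core's arbor and hold it home

## Robot

A 6-joint arm with a two-finger parallel gripper is mounted at the origin on a cart in front of the work surface, level with it; the furniture and walls round the work are solid. World frame = base frame: x ahead of the robot, y to its left, z up, the work surface at z = 0. Lengths are in mm, angles in rad, forces in N, time in s.
With the tool pointing down it reaches from about 400 to 925 mm from the base axis. Payload 12.5 kg.
Tool frame: the origin (TCP) lies at the very end of the fingers, on their centre line; the grasp point (between the pads) lies 19 mm behind it; x points along the fingers, y is the direction in which the jaws open and shut, and the axes are right-handed (so a half turn about x gives the same grasp; the last joint's range is limited). The gripper opens to 95 mm and grips with 3 to 60 N. Pads are 20 mm wide; open, the fingers measure 119 mm over their backs; the gripper's body (75 mm by 180 mm) begins 59 mm behind the grasp point.
Start: joints at [-1.276, 0.491, 1.559, -0, 1.092, -0.106], TCP at [243.872, -575.48, 184.861] pointing down, gripper open.
Joint ranges: [-3.1, 3.1], [-0.84, 2.19], [0.05, 2.79], [-1.13, 4.28], [0.06, 2.93], [-2.69, 2.69]. Speed limits (rad/s): [2.22, 2.22, 2.79, 3.14, 3.14, 3.14].

## Interface

Orientations are given as [roll, pitch, yaw] about the fixed x, y, z axes, in that order (R = Rz(yaw) Ry(pitch) Rx(roll)).
In Python, from cell import * gives the robot as it stands.
- The arm moves only by the tool step_arm, never from a script. Its argument "steps" is a list of rows, each a list of 4 numbers: the shift along the tool's x, y, z in units of 50 mm (1.0 is 50 mm), then the turn about the tool's x in units of 8 degrees (1.0 is 8 degrees). A call has 1 to 20 rows; each row shifts and turns the commanded pose from where the row before left it, along the tool's axes as they then stand; what a row does not reach is not made up. A row lasts 1/8 s, in which the tool goes at most 62.5 mm and 10.7 degrees, less where a joint would pass 70% of its speed; a pose out of reach is approached as far as the arm can. A call is refused whole if a number of a shift passes 1 or a number of a turn 1, either way. A call with a gripper value outside its range is refused whole. "jaw" is the closure, from 0 (fully open) to 1 (shut), set as the call begins (left out, the last holds). The fingers move at their own pace and stop on an object; the grip force is fixed at half the most. Time passes only in rows, so rows that do not move let the fingers close. It gives the time, the measured TCP pose, the force and the opening at its end, in the units of the state.
- state(): the state, without advancing time (a new reading comes with each control period).
- read_camera(name): name is "scene" or "top" or "wrist"; returns the picture (384x512x3 uint8, red, green, blue); there is no depth.
- camera_info(name): a dict with "mtx" (3x3 intrinsics, pixels), "eye" and "attitude" of the camera in the world; the wrist camera has in their place "hand_eye" (4x4, takes a point from camera to tool coordinates, whose origin is the TCP and whose axes are the tool frame's). Camera axes: x right, y down, z forward; pixel columns grow to the right and rows downward; lengths in mm; the calibration is good to about 2 mm. A picture is of the moment at which its call begins: read the wrist's pose just before it. camera_info takes no time and is no camera call.
- job_done(): hands the job in, once; it reports no verdict.
The state is a dict: "t": time; "joints": joint angles; "qvel": joint speeds; "tau": joint torques, N m; "eef_pos": TCP position; "tcp_rot": TCP orientation; "ft_force": force on the tool from outside, world axes, zero at the start; "moment": the same for the moment, N m; "opening": opening from 0.0 (shut) to 1.0 (fully open).
Only numpy, scipy, OpenCV 4.12 (cv2) and the standard library are available. Lean on these libraries where they do the work, as an engineer would, in place of code of your own. Each camera call takes 0.05 s, during which the arm holds its last target.

## Task

The knurled collar on the arbor is still perched on the cross pin that should slide into its hidden keyways, so the core below is not clamped. Turn the collar until the keyways drop over the pin, then push it down against the spring until it is fully home, and finish while still holding it there with the gripper; do not put down or let go. Leave the meter, the cutter and the bottle where they are.

Things in the scene. Friction and masses are not known exactly. Their poses are not given: they have to be found in the camera images.
- collar_mid (a point): Centre (half-way up, on the axis) of the loose knurled steel collar on the upright spindle: a round sleeve, 50 mm outer diameter, 45 mm tall, open at both ends, 0.18 to 0.35 kg. Grip it anywhere round its side. z is its axis. It starts perched on a cross pin, underside about 80 mm above the table, free to turn, 1 to 2 mm loose all round (it may lean 3 degrees).
- collar_rim (a point): Centre of the collar's top rim, 126 mm above the table at the start. Inside, unseen, are two opposite keyways, 9 mm wide for the 5 mm pin. They meet the pin 0.5 to 2.0 rad clockwise (from above) of the start, or 1.1 to 2.6 rad anticlockwise, give or take 0.15 rad. The collar then drops 9 mm freely and can be pushed 6 mm farther to a hard stop, 15 mm in all.
- spindle_nose (a point): Top of the rounded nose of the fixed upright steel spindle, on its axis, 122.5 mm above the table; 22 mm diameter. The cross pin through it is hidden under the collar and its angle is not told. The nose is 3.5 mm below the collar's rim at the start and 11.5 mm above it when the collar is home.
- plate (a joint): Travel (m) of the sprung dark disc, 54 mm in diameter, between collar and core: 0 when up (top face 72 mm above the table), positive downward, about 0.006 with the collar fully home. The spring gives 6 N at 0, 12 N at 0.006, and lifts the collar if it is let go.
- fixture: Fixed round base plate of the arbor, 148 mm across, 12 mm thick, origin at the centre of its underside on the table. A bare core, 106 mm across, stands fixed on it; the core's top is 59 mm above the table.
- meter: Hand-held multimeter lying on its back, 144 x 73 x 43 mm, origin at the centre of its underside. To be left alone.
- cutter: Side cutter with red handles lying flat, 138 x 54 x 12 mm, origin at the centre of its underside. To be left alone.
- flux: White squeeze bottle with blue nozzle, 44 mm diameter, 137 mm tall, origin at the centre of its underside. To be left alone.
Not all that is in view belongs to the job. Leave any green look-alike of the part that bears collar_mid alone.

How it is judged (in metres and radians):
At the end, for the whole second after the job is handed in: The collar is upright on the spindle, its keyways over the pin, within about 1.5 mm of fully home (the sprung plate pressed at least 4.5 mm down), and the gripper's fingers still hold or press it there (value of joint plate above 0.0045 m and z of collar_mid in the frame of spindle_nose below -0.032 m and horizontal distance between collar_mid and spindle_nose below 0.004 m and angle between collar_mid's own z axis and vertical below 0.1 rad and contact force between the fingers and collar above 2 N); the arm keeps its last pose, push and grip.
It fails at once if the meter is moved more than 2 cm (distance of meter from where it was at the start of the episode above 0.02 m).
It fails at once if the cutter is moved more than 2 cm (distance of cutter from where it was at the start of the episode above 0.02 m).
It fails at once if the bottle is moved more than 2 cm (distance of flux from where it was at the start of the episode above 0.02 m).
It also fails if it takes over 58 s, if anything falls off the work surface, if the arm or the gripper's body presses on something with over 40 N, if the wrist force passes 120 N, or if a joint passes its speed limit or range.

## Working session

There is one attempt and no reset: what is moved stays moved. The work goes in short steps, Python scripts to look and compute and a tool call to move; the robot and the scene stay as the last step left them, time stands still between calls to the robot, and variables do not carry over. Pictures are saved under pics/ and viewed, and the job is handed in when it is done.

Besides the shell and the picture viewer there is one more tool, called in YAML: its name, and indented under it one key for each argument. step_arm: Moves the arm, as the interface text tells. Its arguments: {"type":"object","properties":{"steps":{"type":"array","items":{"type":"array","items":{"type":"number"}}},"jaw":{"type":"number"}},"required":["steps"]}

```bash
mkdir -p pics; ls; python3 - <<'E'
from cell import *
import cv2
print(state())
for n in ["scene","top","wrist"]:
    print(n,camera_info(n))
    cv2.imwrite(f"pics/{n}0.png",read_camera(n)[:,:,::-1])
E
```

```text
pics
{'t': 0.0, 'joints': array([-1.27556994e+00,  4.91584782e-01,  1.55948101e+00, -4.29723478e-05,
        1.09169778e+00, -1.05599915e-01]), 'qvel': array([ 0.00087794,  0.0013648 ,  0.00102524, -0.00104747, -0.00048455,
        0.00045869]), 'tau': array([-2.31212704e-03, -6.12643147e+01, -2.58183485e+01,  6.92591001e-02,
        4.82590136e-02, -1.07377684e-04]), 'eef_pos': array([ 243.78617167, -575.17399644,  184.23523475]), 'tcp_rot': array([-1.64385978,  1.56962479,  1.898579  ]), 'ft_force': array([ 0.27688018,  0.52588476, -1.03456109]), 'moment': array([ 0.03927142, -0.03291889, -0.00978762]), 'opening': 1.0033631466028974}
scene {'mtx': array([[369.57748065,   0.        , 259.3016373 ],
       [  0.        , 369.57748065, 191.28210637],
       [  0.        ,   0.        ,   1.        ]]), 'eye': array([-151.16078359, -444.45134388,  481.33122037]), 'attitude': array([-2.02003266, -0.02620219, -1.11965998])}
top {'mtx': array([[379.47072254,   0.        , 259.78921245],
       [  0.        , 379.47072254, 194.85253446],
       [  0.        ,   0.        ,   1.        ]]), 'eye': array([ 483.52190549, -126.65682166,  949.89241545]), 'attitude': array([-3.05366814,  0.02480766, -1.58736809])}
wrist {'mtx': array([[304.26602299,   0.        , 253.9708552 ],
       [  0.        , 304.26602299, 194.73024306],
       [  0.        ,   0.        ,   1.        ]]), 'hand_eye': array([[-1.08992076e-03, -2.86322826e-01,  9.58132586e-01,
        -2.00858523e+02],
       [ 9.99999337e-01,  4.32136833e-05,  1.15045989e-03,
        -1.12899356e-01],
       [-3.70807363e-04,  9.58133205e-01,  2.86322589e-01,
        -8.10035203e+01],
       [ 0.00000000e+00,  0.00000000e+00,  0.00000000e+00,
         1.00000000e+00]])}
```

View pics/scene0.png

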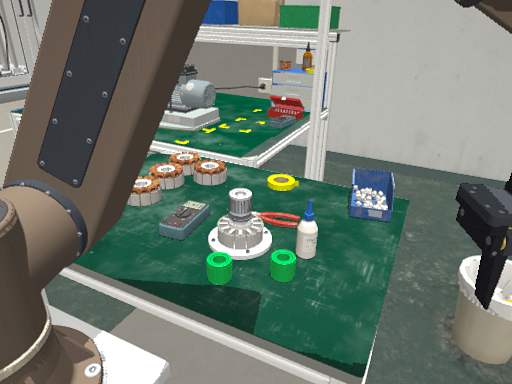

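View pics/top0.png

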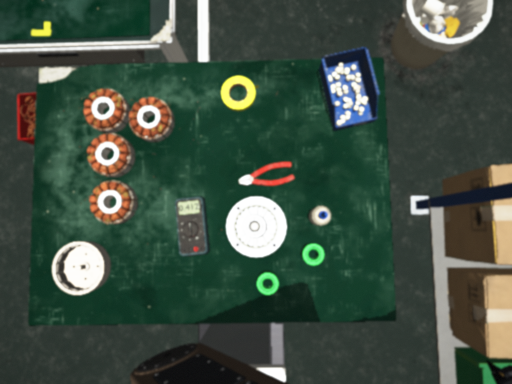

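View pics/wrist0.png

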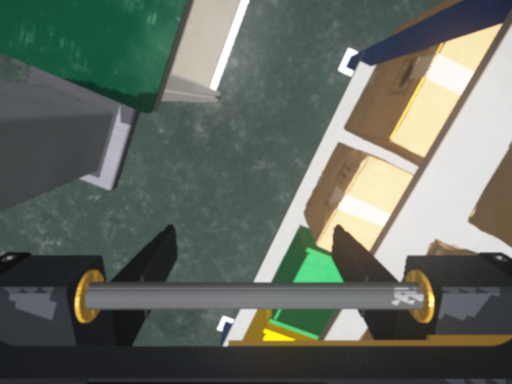

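Candidates: the grey knurled collar at scene (240,203) / top (255,227), and green look-alike rings at scene (219,268) and (283,265), top (268,284) and (313,254). I pick the grey one on the arbor. Next: a close crop to check it, then work out its position.

```bash
cat > h.py <<'E'
import numpy as np, cv2
from scipy.spatial.transform import Rotation as R
from cell import *
def cam(n):
    i=camera_info(n); return i['mtx'],np.array(i['eye']),R.from_euler('xyz',i['attitude']).as_matrix()
def ray(n,uv,z):
    K,e,A=cam(n); d=A@np.linalg.solve(K,[uv[0],uv[1],1.]); return e+d*(z-e[2])/d[2]
def proj(n,P):
    K,e,A=cam(n); p=K@(A.T@(np.asarray(P,float)-e)); return p[:2]/p[2]
def wcam(s=None):
    s=s or state(); i=camera_info('wrist'); H=i['hand_eye']; T=np.eye(4); T[:3,:3]=R.from_euler('xyz',s['tcp_rot']).as_matrix(); T[:3,3]=s['eef_pos']; T=T@H
    return i['mtx'],T[:3,3],T[:3,:3]
def wray(uv,z,s=None):
    K,e,A=wcam(s); d=A@np.linalg.solve(K,[uv[0],uv[1],1.]); return e+d*(z-e[2])/d[2]
def wproj(P,s=None):
    K,e,A=wcam(s); p=K@(A.T@(np.asarray(P,float)-e)); return p[:2]/p[2]
E
python3 - <<'E'
from h import *
a=cv2.imread('pics/top0.png')[185:270,215:335]; b=cv2.imread('pics/scene0.png')[175:290,195:325]
cv2.imwrite('pics/cropt.png',cv2.resize(a,None,fx=6,fy=6,interpolation=2))
cv2.imwrite('pics/crops.png',cv2.resize(b,None,fx=5,fy=5,interpolation=2))
print(ray('top',(255,227),126), ray('scene',(240,193),126))
print('axes',R.from_euler('xyz',state()['tcp_rot']).as_matrix().round(3))
for n,u in [('meter',(191,226)),('flux',(320,215)),('g1',(268,284)),('g2',(313,254))]: print(n,ray('top',u,137 if n=='flux' else 40))
E
```

```text
[486.84313332 -95.89387893 126.        ] [488.15975372 -98.1606163  126.        ]
axes [[-0.     0.39  -0.921]
 [ 0.001 -0.921 -0.39 ]
 [-1.    -0.001 -0.   ]]
meter [492.14353996  61.03743337  40.        ]
flux [ 509.98699388 -235.39321433  137.        ]
g1 [ 352.78289472 -121.2774945    40.        ]
g2 [ 421.22696202 -229.05257401   40.        ]
```

View pics/cropt.png

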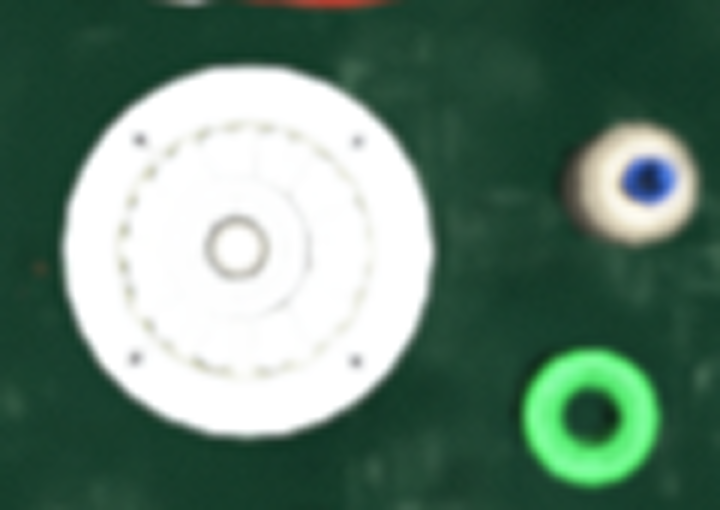

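View pics/crops.png

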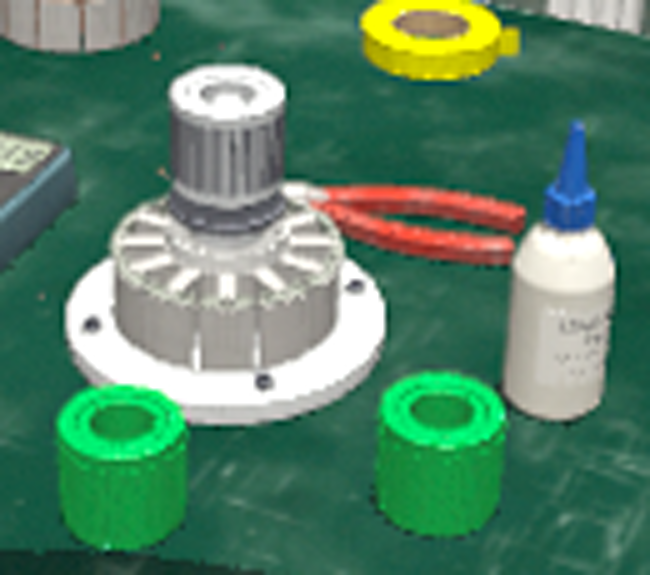

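Grey knurled collar confirmed on the arbor: rim centre at about top (254,226), scene (240.5,194). The rings are green and stand on the table. I approach above it at the present height first.

```bash
python3 - <<'E'
from h import *
print(ray('top',(254.1,225.8),122.5),ray('scene',(240.5,194),126))
E
```

```text
[489.48988353 -93.84523607 122.5       ] [ 484.33381245 -101.47763886  126.        ]
```

step_arm:
  steps:
    - [0,-0.5,-0.58,0]
    - [0,-0.5,-0.58,0]
    - [0,-0.5,-0.58,0]
    - [0,-0.5,-0.58,0]
    - [0,-0.5,-0.58,0]
    - [0,-0.5,-0.58,0]
    - [0,-0.5,-0.58,0]
    - [0,-0.5,-0.58,0]
    - [0,-0.5,-0.58,0]
    - [0,-0.5,-0.58,0]
    - [0,-0.5,-0.58,0]
    - [0,-0.5,-0.58,0]
    - [0,-0.5,-0.58,0]
    - [0,-0.4,-0.58,0]
    - [0,0,0,0]
    - [0,0,0,0]
  jaw: 0

```text
t: 2.15
eef_pos: [482.8, -99.6, 184.6]
tcp_rot: [-0.282, 1.57, -3.022]
ft_force: [-0.9, -0.3, -0.6]
opening: 1.0
```

```bash
python3 - <<'E'
from h import *
s=state(); im=read_camera('wrist'); cv2.imwrite('pics/w1.png',im[:,:,::-1])
print(s['eef_pos'],s['joints'],s['tcp_rot'],wproj([487,-95,126],s))
E
```

```text
[482.75242644 -99.63781167 184.64392054] [-3.37489343e-01  3.04545755e-01  1.87436906e+00 -2.76930358e-04
  9.63140570e-01  8.32282993e-01] [-0.28196256  1.57028077 -3.02237306] [250.8161786 192.2541144]
```

View pics/w1.png

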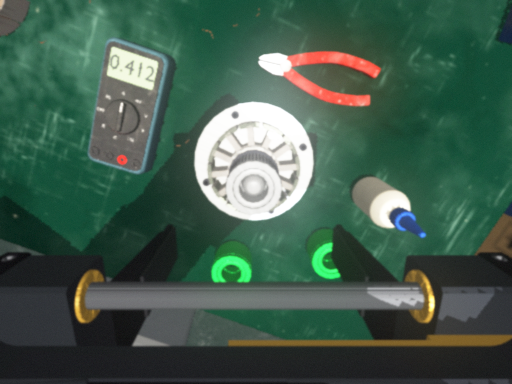

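The wrist view shows the collar at about (253,185), the base plate around it, the bottle at (385,205) and the meter at (130,105). I measure the rim.

```bash
python3 - <<'E'
from h import *
im=cv2.imread('pics/w1.png'); x0,y0=190,95
c=cv2.resize(im[y0:225,x0:320],None,fx=5,fy=5,interpolation=cv2.INTER_CUBIC)
cv2.imwrite('pics/w1c.png',c)
g=cv2.cvtColor(c,cv2.COLOR_BGR2GRAY)
h=cv2.HoughCircles(g,cv2.HOUGH_GRADIENT,1.5,20,param1=120,param2=30,minRadius=40,maxRadius=160)
if h is not None:
  for u,v,r in h[0][:8]:
    p=((u+.5)/5+x0-.5,(v+.5)/5+y0-.5); print(p,r/5,wray(p,126))
E
```

```text
(np.float32(256.05), np.float32(189.25)) 30.829998 [491.28094815 -98.5131374  126.        ]
(np.float32(250.05), np.float32(188.95)) 31.159998 [489.46395553 -93.51342382 126.        ]
(np.float32(251.25), np.float32(176.65)) 27.920002 [500.17237608 -90.16171139 126.        ]
(np.float32(292.05), np.float32(161.35)) 21.35 [ 526.35641685 -117.30896565  126.        ]
(np.float32(253.95), np.float32(192.85)) 31.159998 [487.49747216 -98.09618914 126.        ]
(np.float32(223.35), np.float32(154.45)) 29.48 [508.82978407 -60.60120745 126.        ]
(np.float32(253.35), np.float32(181.45)) 31.820002 [496.90385048 -93.53876805 126.        ]
(np.float32(246.45), np.float32(174.85)) 28.85 [500.02418644 -85.67675838 126.        ]
```

View pics/w1c.png

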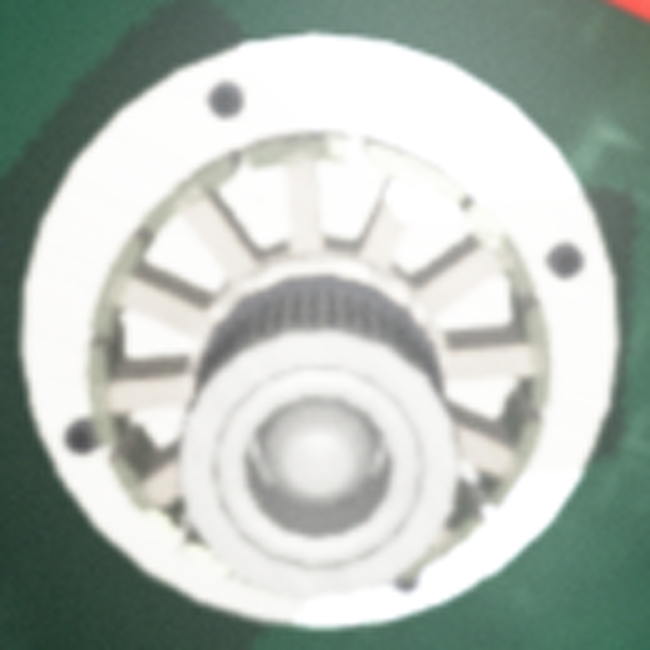

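```bash
python3 - <<'E'
from h import *
print(wray((253.5,187.8),126),wray((253.5,160.7),12))
# top-view base plate centre
print(ray('top',(215+(62+433)/2/6-.4,185+(63+437)/2/6-.4),12), 'scene proj of est',proj('scene',[489.5,-96.5,126]),proj('top',[489.5,-96.5,122.5]))
s=state(); d=np.array([489.5,-96.5])-s['eef_pos'][:2]
print(R.from_euler('xyz',s['tcp_rot']).as_matrix().T@[*d,0])
E
```

```text
[491.62668233 -95.91479061 126.        ] [494.85981632 -94.48897926  12.        ]
[489.06847479 -93.76103262  12.        ] scene proj of est [239.62600233 192.60401936] [255.31980415 225.77483673]
[-2.84370268e-03 -5.13323427e-01 -7.62556124e+00]
```

step_arm:
  steps:
    - [0,-0.02,-0.18,0]
    - [0,0,0,-1]
    - [0,0,0,-1]
    - [0,0,0,-1]
    - [0,0,0,-1]
    - [0,0,0,-1]
    - [0,0,0,-1]
    - [0,0,0,-1]
    - [0,0,0,-1]
    - [0,0,0,-1]
    - [0,0,0,-1]
    - [0,0,0,-1]
    - [0,0,0,-1]
    - [0,0,0,-1]
    - [0,0,0,-1]
    - [0,0,0,-1]
    - [0,0,0,0]
    - [0,0,0,0]

```text
t: 4.45
eef_pos: [491.1, -95.2, 184.8]
tcp_rot: [-0.603, 1.571, -1.253]
ft_force: [0.7, 1.2, -0.4]
opening: 1.002
```

```bash
python3 - <<'E'
from h import *
s=state(); im=read_camera('wrist'); cv2.imwrite('pics/w2.png',im[:,:,::-1])
print(s['eef_pos'],s['joints'],s['tcp_rot'],R.from_euler('xyz',s['tcp_rot']).as_matrix().round(3))
x0,y0=np.array(wproj([490.5,-95,120],s)).astype(int)-60; print(x0,y0)
cv2.imwrite('pics/w2c.png',cv2.resize(im[y0:y0+110,x0:x0+120,::-1],None,fx=5,fy=5,interpolation=cv2.INTER_CUBIC))
E
```

```text
[491.07899658 -95.17296371 184.82048135] [-3.23516504e-01  3.14429363e-01  1.85828822e+00 -8.21374029e-05
  9.68824536e-01 -1.24443967e+00] [-0.60322905  1.57071184 -1.25305571] [[ 0.     0.605  0.796]
 [-0.     0.796 -0.605]
 [-1.    -0.     0.   ]]
193 135
```

View pics/w2c.png

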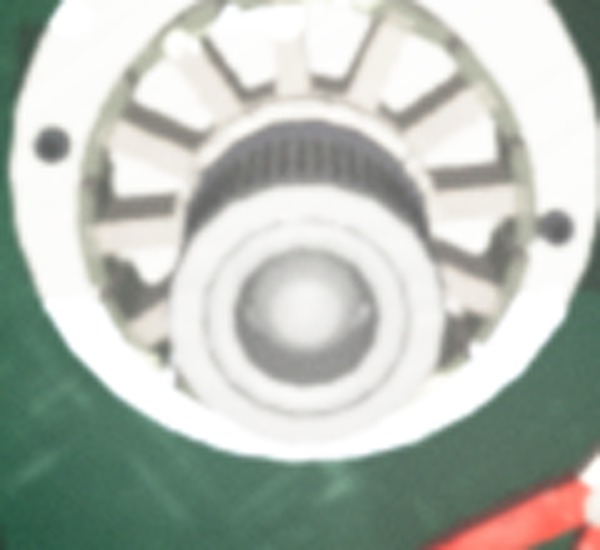

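View pics/w2.png

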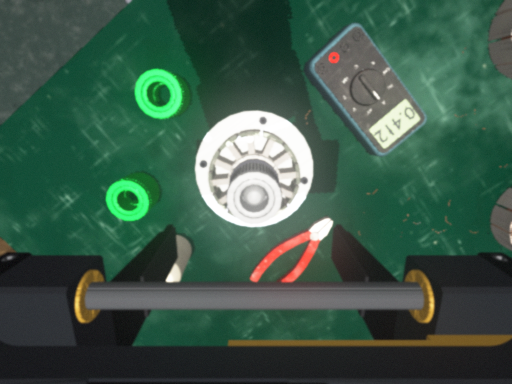

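```bash
python3 - <<'E'
from h import *
s=state();p=wray((254.2,197.8),126,s);print(p)
p2=(p[:2]+[491.6,-95.9])/2; print(p2, R.from_euler('xyz',s['tcp_rot']).as_matrix().T@[*(p2-s['eef_pos'][:2]),0])
E
```

```text
[490.76000285 -94.76952369 126.        ]
[491.18000143 -95.33476184] [ 2.28938236e-05 -9.17983901e-02  2.29030986e-01]
```

step_arm:
  steps:
    - [0.24,0,0,0]
    - [0.24,0,0,0]
    - [0.24,0,0,0]
    - [0.24,0,0,0]
    - [0.24,0,0,0]
    - [0.24,0,0,0]
    - [0.24,0,0,0]
    - [0.22,0,0,0]
    - [0,0,0,0]
    - [0,0,0,0]

```text
t: 5.75
eef_pos: [491.2, -95.1, 90.0]
tcp_rot: [0.202, 1.57, -0.445]
ft_force: [0.3, 0.0, 0.1]
opening: 1.0
```

step_arm:
  steps:
    - [0,0,0,0]
    - [0,0,0,0]
    - [0,0,0,0]
    - [0,0,0,0]
    - [0,0,0,0]
    - [0,0,0,0]
    - [0,0,0,0]
    - [0,0,0,0]
  jaw: 1

```text
t: 6.75
eef_pos: [491.0, -95.0, 89.8]
tcp_rot: [-0.442, 1.571, -1.089]
ft_force: [-0.6, 0.9, -0.2]
opening: 0.494
```

```bash
python3 - <<'E'
from h import *
s=state(); print({k:np.round(v,3) for k,v in s.items()})
im=read_camera('wrist'); cv2.imwrite('pics/w3.png',im[:,:,::-1])
im=read_camera('scene'); cv2.imwrite('pics/s3.png',cv2.resize(im[130:300,170:340,::-1],None,fx=3.5,fy=3.5))
E
```

```text
{'t': np.float64(6.75), 'joints': array([-0.323,  0.446,  1.964, -0.   ,  0.732, -1.247]), 'qvel': array([-0.001, -0.   ,  0.001,  0.   , -0.001, -0.   ]), 'tau': array([-1.0000e-03, -5.0499e+01, -1.8127e+01, -3.0000e-02,  8.1000e-02,
       -2.3000e-02]), 'eef_pos': array([491.008, -95.003,  89.827]), 'tcp_rot': array([-0.442,  1.571, -1.089]), 'ft_force': array([-0.561,  0.892, -0.209]), 'moment': array([ 0.014, -0.13 , -0.011]), 'opening': np.float64(0.494)}
```

View pics/w3.png

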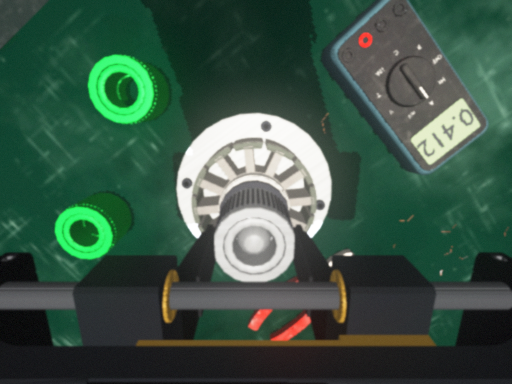

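View pics/s3.png

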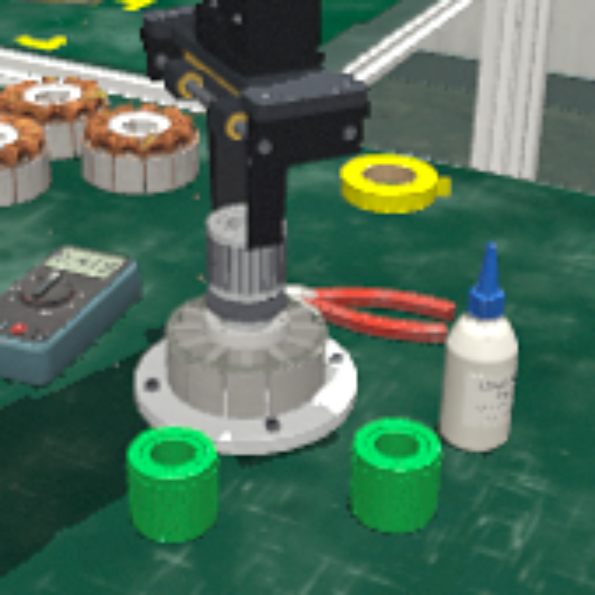

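The collar sits centred between the pads at wrist (254,242); the opening has stopped on it with almost no side force. I probe the downward press, then turn clockwise.

step_arm:
  steps:
    - [0.02,0,0,0]
    - [0.02,0,0,0]
    - [0,0,0,0]

```text
t: 7.22
eef_pos: [491.4, -95.2, 89.2]
tcp_rot: [0.185, 1.569, -0.461]
ft_force: [-3.5, 1.4, 18.7]
opening: 0.496
```

step_arm:
  steps:
    - [0,0,0,0.5]
    - [0,0,0,0.5]
    - [0,0,0,0.5]
    - [0,0,0,0]

```text
t: 7.72
eef_pos: [492.1, -95.1, 89.2]
tcp_rot: [0.623, 1.568, -0.234]
ft_force: [-0.9, 1.9, 16.5]
opening: 0.496
```

```bash
python3 - <<'E'
from h import *
s=state(); print({k:np.round(s[k],3) for k in ['t','joints','eef_pos','ft_force','moment','opening']})
E
```

```text
{'t': np.float64(7.725), 'joints': array([-0.323,  0.447,  1.964,  0.   ,  0.727, -1.037]), 'eef_pos': array([492.111, -95.063,  89.206]), 'ft_force': array([-0.883,  1.868, 16.501]), 'moment': array([ 0.557,  0.021, -0.121]), 'opening': np.float64(0.496)}
```

step_arm:
  steps:
    - [0,0,0,0.4]
    - [0,0,0,0.4]
    - [0,0,0,0.4]
    - [0,0,0,0.4]
    - [0,0,0,0]

```text
t: 8.35
eef_pos: [492.1, -95.4, 89.2]
tcp_rot: [0.701, 1.567, -0.379]
ft_force: [-1.5, 0.3, 16.7]
opening: 0.495
```

step_arm:
  steps:
    - [0,0,0,0.4]
    - [0,0,0,0.4]
    - [0,0,0,0.4]
    - [0,0,0,0]

```text
t: 8.85
eef_pos: [492.1, -95.6, 89.2]
tcp_rot: [0.782, 1.567, -0.465]
ft_force: [-2.0, -0.3, 16.2]
opening: 0.5
```

```bash
python3 - <<'E'
from h import *
s=state(); print({k:np.round(s[k],3) for k in ['t','joints','eef_pos','ft_force','moment','opening']})
E
```

```text
{'t': np.float64(8.85), 'joints': array([-3.230e-01,  4.470e-01,  1.964e+00, -1.000e-03,  7.270e-01,
       -6.460e-01]), 'eef_pos': array([492.056, -95.601,  89.223]), 'ft_force': array([-2.038, -0.254, 16.152]), 'moment': array([-0.402,  0.257, -0.141]), 'opening': np.float64(0.5)}
```

step_arm:
  steps:
    - [0,0,0,0.4]
    - [0,0,0,0.4]
    - [0,0,0,0.4]
    - [0,0,0,0]

```text
t: 9.35
eef_pos: [491.9, -95.7, 89.2]
tcp_rot: [0.863, 1.568, -0.552]
ft_force: [-2.9, -2.7, 16.3]
opening: 0.495
```

step_arm:
  steps:
    - [0,0,0,0.4]
    - [0,0,0,0.4]
    - [0,0,0,0.4]
    - [0,0,0,0]

```text
t: 9.85
eef_pos: [491.4, -95.7, 89.0]
tcp_rot: [0.804, 1.569, -0.778]
ft_force: [-3.5, -3.4, 16.0]
opening: 0.494
```

step_arm:
  steps:
    - [0,0,0,0.4]
    - [0,0,0,0.4]
    - [0,0,0,0.4]
    - [0,0,0,0]

```text
t: 10.35
eef_pos: [491.1, -95.1, 87.8]
tcp_rot: [1.089, 1.571, -0.66]
ft_force: [1.2, -0.4, -1.2]
opening: 0.493
```

The downward force fell from 16 N to about 0 and z dropped, so the keyways seem to be over the pin. I push down gently.

step_arm:
  steps:
    - [0.03,0,0,0]
    - [0.03,0,0,0]
    - [0,0,0,0]

```text
t: 10.72
eef_pos: [491.1, -95.0, 84.5]
tcp_rot: [1.193, 1.571, -0.556]
ft_force: [2.1, -0.5, -3.1]
opening: 0.494
```

```bash
python3 - <<'E'
from h import *
s=state(); print({k:np.round(s[k],3) for k in ['t','joints','eef_pos','ft_force','moment','opening']})
E
```

```text
{'t': np.float64(10.725), 'joints': array([-0.323,  0.455,  1.968, -0.   ,  0.719, -0.145]), 'eef_pos': array([491.103, -95.026,  84.546]), 'ft_force': array([ 2.115, -0.507, -3.107]), 'moment': array([-0.174, -0.485, -0.138]), 'opening': np.float64(0.494)}
```

step_arm:
  steps:
    - [0.03,0,0,0]
    - [0.03,0,0,0]
    - [0.02,0,0,0]
    - [0.02,0,0,0]
    - [0,0,0,0]

```text
t: 11.35
eef_pos: [491.0, -95.1, 80.0]
tcp_rot: [1.055, 1.57, -0.694]
ft_force: [-0.4, 0.1, 4.9]
opening: 0.495
```

Plate contact, as predicted near z = 80.

step_arm:
  steps:
    - [0.03,0,0,0]
    - [0.03,0,0,0]
    - [0.03,0,0,0]
    - [0.03,0,0,0]
    - [0,0,0,0]

```text
t: 11.98
eef_pos: [491.1, -95.1, 74.5]
tcp_rot: [1.185, 1.57, -0.565]
ft_force: [-3.3, -0.2, 14.2]
opening: 0.494
```

```bash
python3 - <<'E'
from h import *
s=state(); print({k:np.round(s[k],3) for k in ['t','joints','eef_pos','ft_force','moment','opening']})
E
```

```text
{'t': np.float64(11.975), 'joints': array([-0.323,  0.47 ,  1.978, -0.   ,  0.693, -0.145]), 'eef_pos': array([491.05 , -95.079,  74.522]), 'ft_force': array([-3.258, -0.195, 14.227]), 'moment': array([-0.091,  0.413, -0.108]), 'opening': np.float64(0.494)}
```

step_arm:
  steps:
    - [0.02,0,0,0]
    - [0.01,0,0,0]
    - [0,0,0,0]
    - [0,0,0,0]

```text
t: 12.48
eef_pos: [491.1, -95.1, 74.0]
tcp_rot: [1.237, 1.569, -0.512]
ft_force: [-7.4, 0.8, 29.7]
opening: 0.495
```

```bash
python3 - <<'E'
from h import *
im=read_camera('wrist'); cv2.imwrite('pics/w4.png',im[:,:,::-1])
im=read_camera('scene'); cv2.imwrite('pics/s4.png',cv2.resize(im[165:275,190:300,::-1],None,fx=5,fy=5,interpolation=2))
s=state(); print({k:np.round(s[k],3) for k in ['t','joints','eef_pos','ft_force','moment','opening']})
E
```

```text
{'t': np.float64(12.575), 'joints': array([-0.323,  0.471,  1.978, -0.   ,  0.691, -0.144]), 'eef_pos': array([491.107, -95.11 ,  74.079]), 'ft_force': array([-7.257,  0.664, 29.609]), 'moment': array([ 0.133,  1.259, -0.102]), 'opening': np.float64(0.495)}
```

View pics/w4.png

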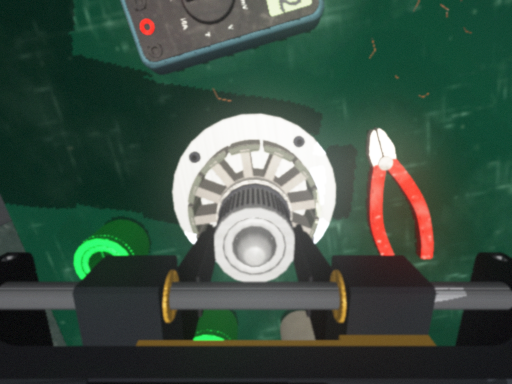

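View pics/s4.png

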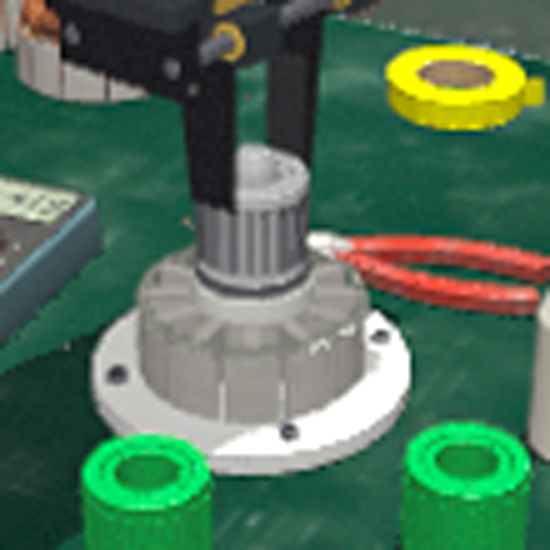

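The wrist view shows the collar still centred between the pads at (254,244), with the nose now standing out of it. In the scene crop the collar has dropped, and the plate is squeezed close to the core. Force rises steeply at z = 74.0 (hard stop) after about 15 mm of travel, and it is stable. I hand in.

```bash
python3 - <<'E'
from h import *
print(job_done()); s=state(); print(s['t'],s['eef_pos'],s['ft_force'],s['opening'])
E
```

```text
the job is handed in; nothing more can be done
None
the job is handed in; nothing more can be done
```

The collar is home against its hard stop, and the job was handed in with the gripper still holding it there. No verdict came back.

- **Turning:** I gripped the grey knurled collar centred on the spindle. I turned it about 1.1 rad clockwise under a light downward press of about 16 N. The force then fell to zero, which showed the keyways had come over the pin.
- **Pushing down:** The collar dropped freely. The spring plate was in contact by z = 80 mm (tool tip), and I pushed on to the stop.
- **Last checks:** The tool tip went from 89.2 mm (perched) to 74.1 mm, about 15 mm in all. Over the last 0.5 mm the force rose from 14 N to 30 N and then stayed steady. The grip opening stayed the same. The last pictures show the collar still centred between the pads with the nose standing out of it.
- **Other objects:** I kept clear of the meter, cutter and bottle throughout and saw no sign of contact, but I did not measure their positions again at the end.
- **Not confirmed:** The plate's travel was judged from tool height, force and pictures, not measured directly. No checks failed. The camera position estimates differed by a few millimetres (up to about 6 to 8 mm for the rougher scene-camera one), so I used the average of the two wrist views.

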